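# Slide the dish carrier under the lamp head

### The arm

A 7-joint arm with a two-finger parallel gripper is mounted at the origin on the work surface. World frame = base frame: x ahead of the robot, y to its left, z up, the work surface at z = 0. Lengths are in m, angles in rad, forces in N, time in s.
With the tool pointing down it reaches from about 0.425 to 0.925 m from the base axis. Payload 6.8 kg.
Tool frame: the origin (TCP) lies at the centre of the arm's flange, where the gripper is bolted on; the fingertips stand 173 mm ahead of it and the grasp point (between the pads) lies 155 mm ahead of it; z points along the fingers, y is the direction in which the jaws open and shut (so a half turn about z gives the same grasp; the last joint's range is limited). The gripper opens to 85 mm and grips with 20 to 120 N. Pads are 22 mm wide; open, the fingers measure 114 mm over their backs; the gripper's body (76 mm by 85 mm) begins 54 mm behind the grasp point. The pads swing forward as they close: fully open they stand 13 mm farther back than shut.
Start: joints at [-1.446, 0.477, 0.022, 1.555, -0.011, 1.109, -0.083], TCP at [0.156, 0.657, 0.405] pointing down, gripper open.
Joint ranges: [-2.96, 2.96], [-0.34, 2.1], [-1.41, 1.46], [0.24, 2.44], [-1.37, 4.51], [0.17, 1.92], [-2.96, 2.96]. Speed limits (rad/s): [2.39, 2.39, 3.14, 3.14, 3.14, 3.14, 3.14].

### API

Orientations are given as a rotation vector (axis times angle).
In Python, from bench import readout, grab_frame, camera_model, r gives the robot as it stands.
- The arm moves only by the tool apply_moves, never from a script. Its argument "deltas" is a list of rows, each an object with "xyz": the shift along the world's x, y, z in m, a list of three; "turn": the turn about the world's z in rad. In form: [{"xyz": [dx, dy, dz], "turn": turn}, ...]. A call has 1 to 12 rows; each row shifts and turns the commanded pose from where the row before left it; what a row does not reach is not made up. A row lasts 1/12 s, in which the tool goes at most 41.7 mm and 7.16 degrees, less where a joint would pass 70% of its speed; a pose out of reach is approached as far as the arm can. A call with a gripper value outside its range is refused whole. "claw" is the gripper's target within -1 to 1 (shut at 1, half-way at 0, fully open at -1), set as the call begins (left out, the last holds). The fingers move at their own pace and stop on an object; "squeeze" is the grip in N (left out, the last holds). Time passes only in rows, so rows that do not move let the fingers close. It gives the time, the measured TCP pose, the force and the opening at its end, in the units of the state.
- readout.get_obs(): the state, without advancing time (a new reading comes with each control period).
- grab_frame(name): name is "side" or "top" or "wrist"; returns the picture (480x640x3 uint8, red, green, blue); there is no depth.
- camera_model(name): a dict with "intrinsics" (3x3 intrinsics, pixels), "k1" (the pictures are not rectified: a ray, as slopes to the right and down, at radius r is drawn at 1 + k1 r^2 times it, then the intrinsics apply), "R" (3x3) and "t" (3): a world point X has camera coordinates R X + t. Camera axes: x right, y down, z forward; pixel columns grow to the right and rows downward; lengths in m; the calibration is good to about 2 mm. A picture is of the moment at which its call begins: read the wrist's pose just before it. camera_model takes no time and is no camera call; for the wrist camera it gives the pose at the moment of the call.
- r.hand_in(): hands the job in, once; it reports no verdict.
The state is a dict: "clock": time; "joints": joint angles; "qvel": joint speeds; "tau": joint torques, N m; "tcp_pos": TCP position; "orientation": TCP orientation; "contact_force": force on the tool from outside, world axes, zero at the start; "moment": the same for the moment, N m; "grip_width": finger opening in m.
Only numpy, scipy, OpenCV 4.12 (cv2) and the standard library are available. Lean on these libraries where they do the work, as an engineer would, in place of code of your own. Each camera call takes 0.05 s, during which the arm holds its last target.

### The job

On the microscope bench, take the flat carrier that holds the round dish by its upright handle, set it on the stage of the white viewing stand and slide it in under the low lamp head, dish first, until the dish is centred under the lamp. Leave the carrier lying flat and pointing straight in, and let go. Do not knock the lamp head, and leave the other carrier (the one with the two glass slides) where it lies.

Things in the scene. Friction and masses are not known exactly. Their poses are not given: they have to be found in the camera images.
- dish_carrier: Loose black plate 80x80x8 mm, 0.17 kg, with a white round dish (56 mm wide, top at 20 mm) in its middle. A stem 26 wide, 8 thick runs along -x to 131 mm. Handle on the stem, to grip across y from above: bar 36 (x) x 14 (y) mm, centred at x = -110 mm, flat sides from 8 to 45 mm high. Origin: underside, below the dish's centre; z up, +x from handle to dish. Starts flat on the table beside the stand.
- slide_carrier: The other black carrier, same plate, stem and handle and the same axes, but with two flat glass slides (paper label at one end) instead of the dish. To be left alone; it lies on the opposite side of the stand.
- stage_spot (a point): Point on the stage's top, straight below the middle of the lamp head, 20 mm above the table. +x points from the stand's open front straight in to its column, z up. The fixed white flat stage, without rims, is 120 mm wide (y), from 150 mm in front of this point (-x) to 110 mm behind it. White column 50 mm wide, 210 mm high, from 62 mm behind this point on; its side knobs reach y = +-41 mm.
- lamp_head: The white round lamp head, fixed to the column by an arm, 68 mm across, overhanging the stage. Origin: centre of its underside, 34 mm above the stage's top (so 14 mm above the dish's top when the carrier lies on the stage). It reaches 120 mm up from there. Axes as stage_spot.
Mind the look-alikes: they are no part of the job. Leave any purple look-alike of the dish_carrier alone.

How it is judged:
By the outcome, as a careful person would: the job done as asked, in the order asked, and still so for the second after the job is handed in, with the robot touching nothing.
It also fails if it takes over 45 s, if anything falls off the work surface, if the arm or the gripper's body presses on something with over 40 N, if the wrist force passes 120 N, or if a joint passes its speed limit or range.

## Working session

There is one attempt and no reset: what is moved stays moved. The work goes in short steps, Python scripts to look and compute and a tool call to move; the robot and the scene stay as the last step left them, time stands still between calls to the robot, and variables do not carry over. Pictures are saved under pics/ and viewed, and the job is handed in when it is done.

Besides the shell and the picture viewer there is one more tool, called after "Emit:" as name(argument=value, ...) on one line, values as JSON. apply_moves: Moves the arm, as the interface text tells. Its arguments: {"type":"object","properties":{"deltas":{"type":"array"},"claw":{"type":"number"},"squeeze":{"type":"number"}},"required":["deltas"]}

```bash
mkdir -p pics
cat > h.py <<'E'
import numpy as np, cv2
from bench import readout, grab_frame, camera_model, r
def snap(n,f):
    m=camera_model(n); im=np.array(grab_frame(n)); cv2.imwrite(f'pics/{f}.png',im[:,:,::-1]); 
    np.savez(f'pics/{f}.npz',im=im,**{k:np.array(v) for k,v in m.items()}); return im,m
def ray(m,u,v):
    K=np.array(m['intrinsics']);d=np.array([(u-K[0,2])/K[0,0],(v-K[1,2])/K[1,1]])
    k=float(m['k1']);s=d.copy()
    for _ in range(30): s=d/(1+k*(s@s))
    R=np.array(m['R']);t=np.array(m['t'])
    return -R.T@t, R.T@np.array([s[0],s[1],1])
def onz(m,u,v,z):
    c,d=ray(m,u,v); return c+d*(z-c[2])/d[2]
def proj(m,X):
    R=np.array(m['R']);t=np.array(m['t']);p=R@np.array(X)+t;s=p[:2]/p[2];s=s*(1+float(m['k1'])*(s@s))
    K=np.array(m['intrinsics']);return K[0,0]*s[0]+K[0,2],K[1,1]*s[1]+K[1,2]
def load(f): return np.load(f'pics/{f}.npz')
E
python3 - <<'E'
from h import *
o=readout.get_obs();print(o)
for n in ['side','top','wrist']:
    im,m=snap(n,n+'0');print(n,-np.array(m['R']).T@m['t'],np.array(m['R'])[2],m['k1'])
E
```

```text
{'clock': 0.0, 'joints': array([-1.446098  ,  0.47781289,  0.0223343 ,  1.55647501, -0.01148663,
        1.10928509, -0.08308944]), 'qvel': array([-0.00176013,  0.00141351, -0.00055571,  0.00139785, -0.00146698,
        0.00077763, -0.00090481]), 'tau': array([ 1.16585703e-03, -5.96456087e+01,  1.60751615e+00, -2.81200129e+01,
        1.24338051e-02,  9.18196019e-03,  1.05726917e-05]), 'tcp_pos': array([0.15564953, 0.65652021, 0.40370679]), 'orientation': array([-3.64778942e-01, -3.12027371e+00,  2.90736844e-03]), 'contact_force': array([ 0.21199826, -0.06641374,  0.01834201]), 'moment': array([0.01709568, 0.01345086, 0.016513  ]), 'grip_width': 0.08559177528910064}
side [ 0.33478917 -0.64831077  0.7894797 ] [ 0.19098744  0.67258633 -0.71494855] -0.13673579404963723
top [0.34409073 0.04526333 1.23784219] [ 0.16838347  0.0069576  -0.98569701] -0.05751184332279642
wrist [0.07491896 0.67709908 0.3729961 ] [ 0.3169222  -0.07710904 -0.94531186] -0.04550730717319457
```

View pics/side0.png

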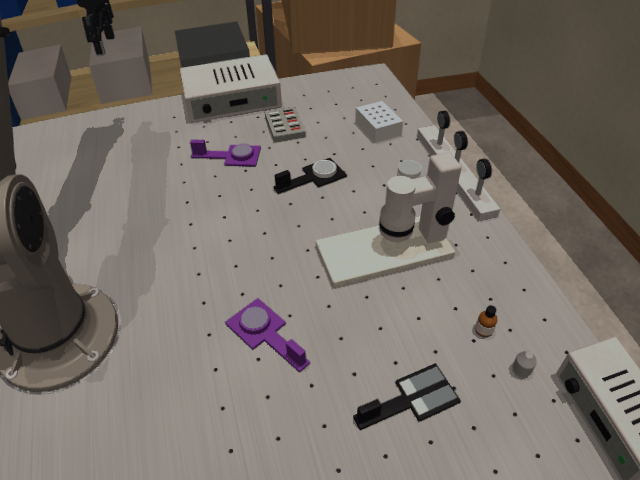

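View pics/top0.png

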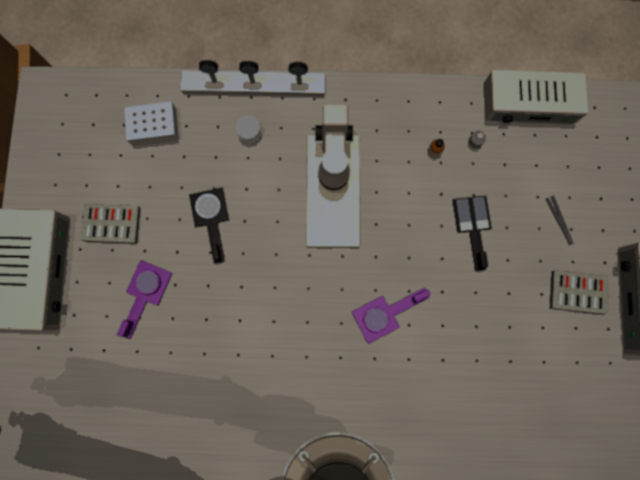

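View pics/wrist0.png

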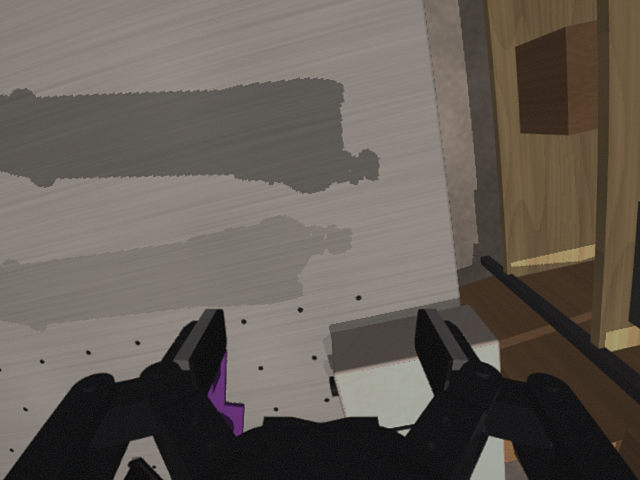

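The side and top views show the black dish carrier: dish at about (208,207) and handle at about (218,255) in the top view. The stage spans columns 307-360, rows 135-247, and the slide carrier is at about (472,215). I'll measure next.

Run:
```python
from h import *
a=load('top0')['im'];b=load('side0')['im']
c1=cv2.resize(a[175:270,175:245],None,fx=6,fy=6,interpolation=2)
cv2.imwrite('pics/c1.png',c1[:,:,::-1])
c2=cv2.resize(a[95:255,290:375],None,fx=3.7,fy=3.7,interpolation=2)
c3=cv2.resize(b[140:290,260:460],None,fx=4,fy=4,interpolation=2)
cv2.imwrite('pics/c2.png',c2[:,:,::-1]);cv2.imwrite('pics/c3.png',c3[:,:,::-1])
```

```text
(no output)
```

View pics/c1.png

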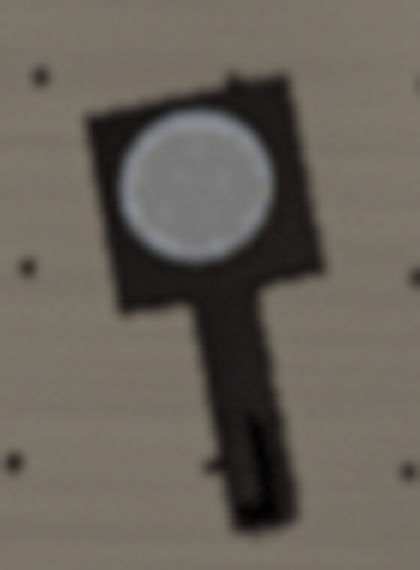

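View pics/c2.png

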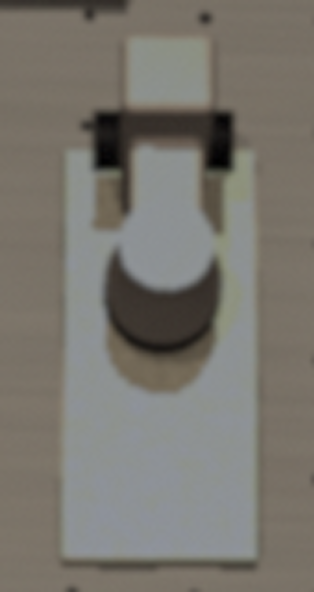

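View pics/c3.png

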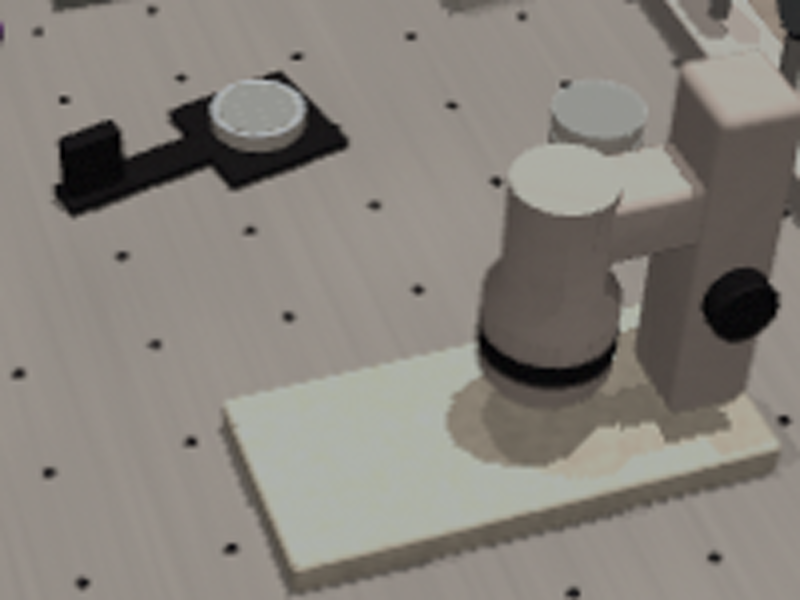

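Run:
```python
from h import *
T=load('top0');S=load('side0')
def q(x,y,f,u,v): return (x+.5)/f-.5+u,(y+.5)/f-.5+v
print('stage top view')
for p in [(62,557),(256,557),(66,150),(253,152)]: print(onz(T,*q(*p,3.7,290,95),.02).round(4))
print('stage side view')
for p in [(225,402),(295,572),(777,452)]: print(onz(S,*q(*p,4,260,140),.02).round(4))
print('carrier top: plate corners')
C=[onz(T,*q(*p,6,175,175),.008)[:2] for p in [(88,118),(288,75),(325,270),(122,312)]]
print(np.round(C,4),np.mean(C,0))
print('stem end',[onz(T,*q(*p,6,175,175),.008).round(4) for p in [(236,530),(297,518)]])
def fit(im,x0,x1,y0,y1,th):
    g=im[y0:y1,x0:x1].astype(int).min(2);m=(g>th).astype(np.uint8)
    c=max(cv2.findContours(m,0,1)[0],key=cv2.contourArea); e=cv2.fitEllipse(cv2.convexHull(c)); return e[0][0]+x0,e[0][1]+y0,e[1]
a=T['im'];g=a[185:230,185:230].min(2);print(np.percentile(g,[5,30,50,70,95]))
e=fit(a,190,226,188,228,75);print('dish',e,onz(T,e[0],e[1],.02))
# side dish top ellipse approx: c3 (258,107)
print('dish side',onz(S,*q(258,107,4,260,140),.02))
print('handle side top corners',[onz(S,*q(*p,4,260,140),.045).round(4) for p in [(60,140),(117,121)]])
print('plate corners side',[onz(S,*q(*p,4,260,140),.008).round(4) for p in [(347,142),(233,186),(170,117),(282,73)]])
```

```text
stage top view
[0.5259 0.0792 0.02  ]
[ 0.529  -0.0376  0.02  ]
[0.7827 0.0847 0.02  ]
[ 0.7845 -0.0321  0.02  ]
stage side view
[0.5238 0.078  0.02  ]
[ 0.525  -0.0396  0.02  ]
[ 0.7789 -0.0357  0.02  ]
carrier top: plate corners
[[0.6384 0.352 ]
 [0.6572 0.2761]
 [0.5816 0.2577]
 [0.5634 0.3339]] [0.61018602 0.30494207]
stem end [array([0.4818, 0.2857, 0.008 ]), array([0.487 , 0.2631, 0.008 ])]
[ 23.  43.  99. 103. 125.]
dish (207.24759674072266, 205.57282829284668, (24.755887985229492, 25.4200382232666)) [0.61029555 0.3062312  0.02      ]
dish side [0.60860159 0.30719439 0.02      ]
handle side top corners [array([0.4844, 0.2801, 0.045 ]), array([0.5193, 0.2873, 0.045 ])]
plate corners side [array([0.6536, 0.2746, 0.008 ]), array([0.5782, 0.2553, 0.008 ]), array([0.5598, 0.3282, 0.008 ]), array([0.6365, 0.3503, 0.008 ])]
```

Run:
```python
from h import *
from scipy.spatial.transform import Rotation as Ro
o=readout.get_obs();M=Ro.from_rotvec(o['orientation']).as_matrix();print(M.round(4))
y=M[:,1];print('tool y angle',np.arctan2(y[1],y[0]))
yaw=0.238;d=np.array([np.cos(yaw),np.sin(yaw)]);h=np.array([.609,.306])-.11*d;print(h,h-o['tcp_pos'][:2])
print('turn',(yaw+np.pi/2-np.arctan2(y[1],y[0])))
```

```text
[[-9.730e-01  2.307e-01 -3.000e-04]
 [ 2.307e-01  9.730e-01 -1.400e-03]
 [-1.000e-04 -1.400e-03 -1.000e+00]]
tool y angle 1.3379960663997124
[0.50210074 0.28006646] [ 0.346445   -0.37653057]
turn 0.4708002603951842
```

Emit:
apply_moves(deltas=[{"xyz":[0.01,-0.011,0],"turn":0.02},{"xyz":[0.02,-0.022,0],"turn":0.04},{"xyz":[0.024,-0.026,0],"turn":0.04},{"xyz":[0.024,-0.026,0],"turn":0.04},{"xyz":[0.024,-0.026,0],"turn":0.04},{"xyz":[0.024,-0.026,0],"turn":0.04},{"xyz":[0.024,-0.026,-0.01],"turn":0.04},{"xyz":[0.024,-0.026,-0.01],"turn":0.04},{"xyz":[0.024,-0.026,-0.01],"turn":0.04},{"xyz":[0.024,-0.026,-0.01],"turn":0.04},{"xyz":[0.024,-0.026,-0.01],"turn":0.04},{"xyz":[0.024,-0.026,-0.01],"turn":0.04}], claw=-1, squeeze=90)

```text
clock: 1.15
tcp_pos: [0.4265, 0.3623, 0.3442]
orientation: [0.359, -3.121, 0.0]
contact_force: [0.5, 1.1, -0.4]
grip_width: 0.0853
```

Emit:
apply_moves(deltas=[{"xyz":[0.024,-0.026,0],"turn":0.01},{"xyz":[0.024,-0.026,0],"turn":0},{"xyz":[0.016,-0.018,0],"turn":0},{"xyz":[0.008,-0.009,0],"turn":0},{"xyz":[0.004,-0.003,0],"turn":0},{"xyz":[0,0,0],"turn":0},{"xyz":[0,0,0],"turn":0}])

```text
clock: 1.73
tcp_pos: [0.5007, 0.2835, 0.3446]
orientation: [0.375, -3.118, -0.001]
contact_force: [0.2, 0.4, -0.5]
grip_width: 0.0854
```

Run:
```python
from h import *
from scipy.spatial.transform import Rotation as Ro
o=readout.get_obs();M=Ro.from_rotvec(o['orientation']).as_matrix();y=M[:,1]
print(o['clock'],o['tcp_pos'],np.arctan2(y[1],y[0])-np.pi/2)
im,m=snap('wrist','w1')
for X in [(.609,.306,.02),(.502,.280,.045)]: print(proj(m,X))
```

```text
1.7333 [0.50069627 0.28345331 0.34457589] 0.23933592055527275
(np.float64(315.3719923255994), np.float64(328.4474114540144))
(np.float64(314.6035363957613), np.float64(232.19286299446787))
```

View pics/w1.png

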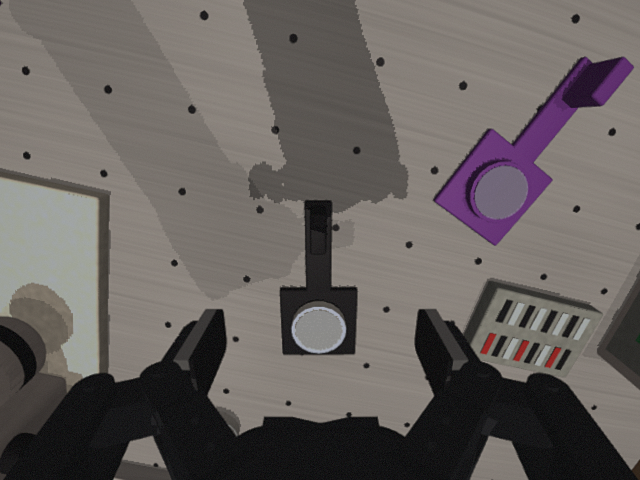

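Run:
```python
from h import *
W=load('w1')
print('dish',onz(W,319.3,328.5,.02)); print('plate corners',[onz(W,*p,.008)[:2].round(4) for p in [(280,289),(356,289),(355,354),(283,354)]])
print('stem end',[onz(W,*p,.008)[:2].round(4) for p in[(305.5,201),(331,201)]])
c=cv2.resize(W['im'][190:365,265:370],None,fx=3.4,fy=3.4,interpolation=2);c=np.clip(c.astype(float)*2,0,255).astype(np.uint8)
cv2.imwrite('pics/c4.png',c[:,:,::-1])
d=np.array([np.cos(.239),np.sin(.239)])
D=onz(W,319.3,328.5,.02)[:2];h=D-.11*d;print(h)
m=W
```

```text
dish [0.60810866 0.30989382 0.02      ]
plate corners [array([0.5801, 0.2621]), array([0.5618, 0.3368]), array([0.6382, 0.3574]), array([0.6569, 0.2809])]
stem end [array([0.486 , 0.2669]), array([0.4803, 0.2898])]
[0.50123538 0.2838534 ]
```

View pics/c4.png

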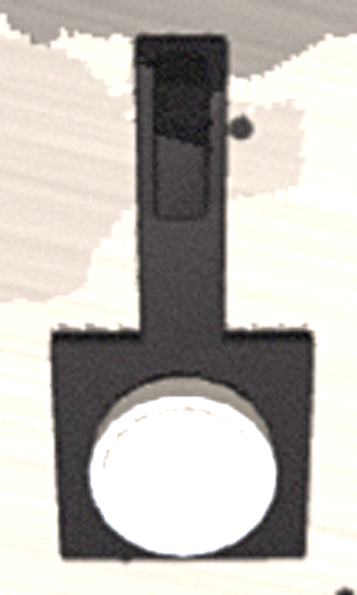

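Emit:
apply_moves(deltas=[{"xyz":[0,0,-0.01],"turn":0},{"xyz":[0,0,-0.02],"turn":0},{"xyz":[0,0,-0.025],"turn":0},{"xyz":[0,0,-0.025],"turn":0},{"xyz":[0,0,-0.025],"turn":0},{"xyz":[0,0,-0.02],"turn":0},{"xyz":[0,0,-0.015],"turn":0},{"xyz":[0,0,-0.01],"turn":0},{"xyz":[0,0,-0.007],"turn":0},{"xyz":[0,0,0],"turn":0},{"xyz":[0,0,0],"turn":0}])

```text
clock: 2.7
tcp_pos: [0.5016, 0.2822, 0.1878]
orientation: [-0.373, 3.119, 0.0]
contact_force: [0.6, -0.8, -0.1]
grip_width: 0.0853
```

Emit:
apply_moves(deltas=[{"xyz":[0,0,0],"turn":0},{"xyz":[0,0,0],"turn":0},{"xyz":[0,0,0],"turn":0},{"xyz":[0,0,0],"turn":0},{"xyz":[0,0,0],"turn":0},{"xyz":[0,0,0],"turn":0},{"xyz":[0,0,0],"turn":0},{"xyz":[0,0,0],"turn":0},{"xyz":[0,0,0],"turn":0},{"xyz":[0,0,0],"turn":0}], claw=1, squeeze=90)

```text
clock: 3.53
tcp_pos: [0.5019, 0.2818, 0.1882]
orientation: [-0.372, 3.119, 0.0]
contact_force: [-1.2, -0.7, 6.6]
grip_width: 0.0127
```

Run:
```python
from h import *
snap('side','s1');im,m=snap('wrist','w2');print(readout.get_obs()['tcp_pos'])
```

```text
[0.50185053 0.28184864 0.1881796 ]
```

View pics/s1.png

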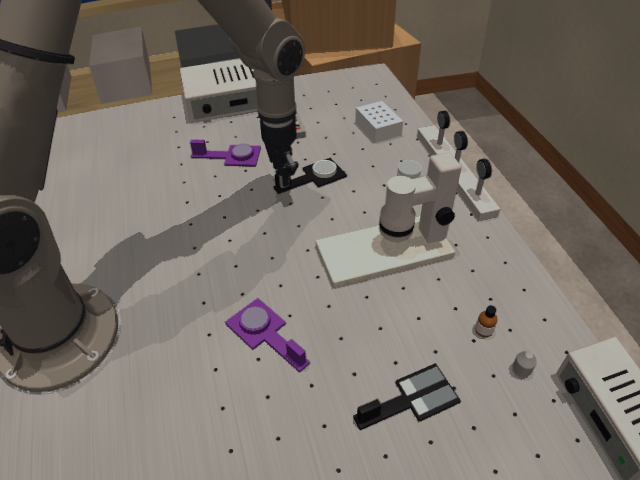

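View pics/w2.png

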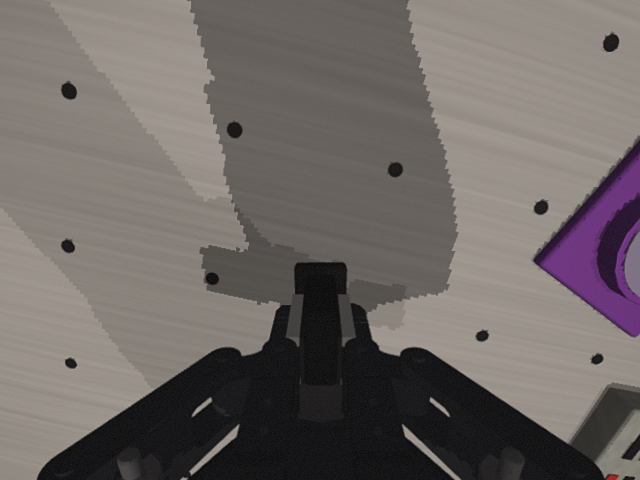

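Emit:
apply_moves(deltas=[{"xyz":[0,0,0.005],"turn":0},{"xyz":[0,0,0.01],"turn":0},{"xyz":[0,0,0.015],"turn":0},{"xyz":[0,0,0.015],"turn":0},{"xyz":[0,0,0.01],"turn":0},{"xyz":[-0.005,0,0.005],"turn":-0.02},{"xyz":[-0.01,0,0],"turn":-0.04},{"xyz":[-0.01,0,0],"turn":-0.04},{"xyz":[-0.01,-0.01,0],"turn":-0.04},{"xyz":[-0.0085,-0.02,0],"turn":-0.04},{"xyz":[0,-0.02,0],"turn":-0.04},{"xyz":[0,-0.02,0],"turn":0}])

```text
clock: 4.63
tcp_pos: [0.4574, 0.2106, 0.2476]
orientation: [0.023, -3.141, 0.001]
contact_force: [0.4, -0.4, -2.2]
grip_width: 0.0129
```

Emit:
apply_moves(deltas=[{"xyz":[0,-0.024,0],"turn":0},{"xyz":[0,-0.024,0],"turn":0},{"xyz":[0,-0.024,0],"turn":0},{"xyz":[0,-0.024,0],"turn":0},{"xyz":[0,-0.024,0],"turn":0},{"xyz":[0,-0.024,0],"turn":0},{"xyz":[0,-0.024,0],"turn":0},{"xyz":[0,-0.015,0],"turn":0},{"xyz":[0,-0.01,0],"turn":0},{"xyz":[0,0,0],"turn":0},{"xyz":[0,0,0],"turn":0}])

```text
clock: 5.55
tcp_pos: [0.4582, 0.0186, 0.2477]
orientation: [-0.024, 3.141, 0.0]
contact_force: [0.5, 0.9, -2.1]
grip_width: 0.0124
```

Run:
```python
from h import *
from scipy.spatial.transform import Rotation as Ro
o=readout.get_obs();M=Ro.from_rotvec(o['orientation']).as_matrix();y=M[:,1]
print(o['clock'],o['tcp_pos'],np.arctan2(y[1],y[0])-np.pi/2,o['contact_force'],o['moment'])
snap('side','s2');im,m=snap('top','t2');snap('wrist','w3')
a=np.hstack([cv2.resize(load('side' [:0]+'s2')['im'][120:300,230:470],None,fx=2,fy=2,interpolation=2)[:360],])
cv2.imwrite('pics/s2c.png',cv2.resize(a,None,fx=1.6,fy=1.6)[:,:,::-1])
```

```text
5.55 [0.4582463  0.01858796 0.24774875] 0.015463167290071578 [ 0.53525847  0.89131113 -2.12329281] [0.03775149 0.10029196 0.02093454]
```

View pics/s2c.png

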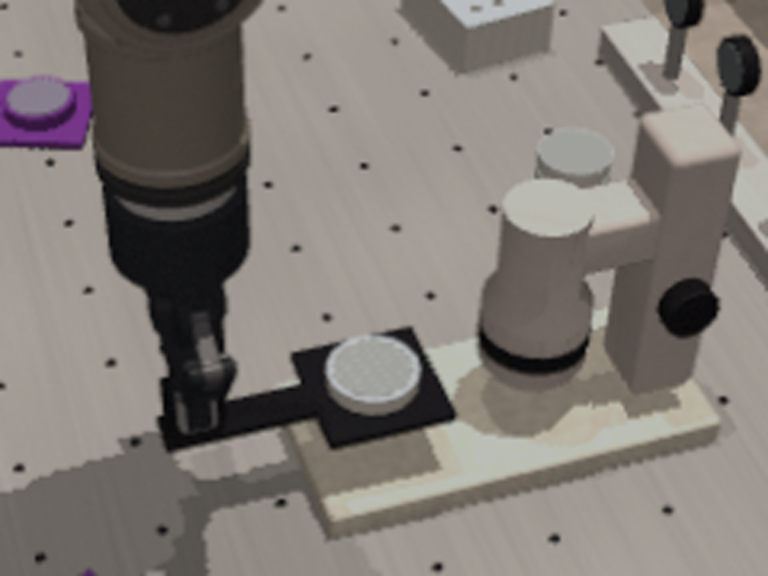

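View pics/t2.png

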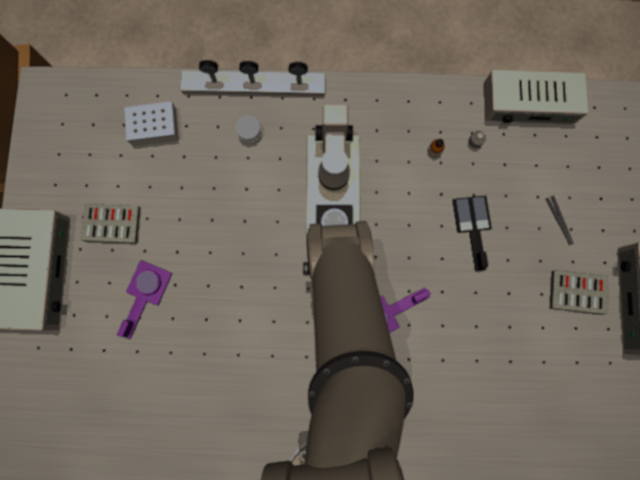

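View pics/w3.png

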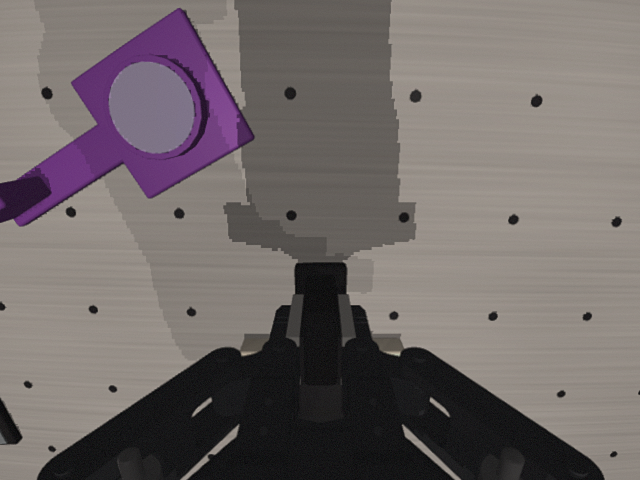

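Emit:
apply_moves(deltas=[{"xyz":[0,0,-0.005],"turn":0.003},{"xyz":[0,0,-0.01],"turn":0},{"xyz":[0,0,-0.01],"turn":0},{"xyz":[0,0,-0.006],"turn":0},{"xyz":[0,0,-0.003],"turn":0},{"xyz":[0,0,-0.002],"turn":0},{"xyz":[0,0,-0.001],"turn":0},{"xyz":[0,0,0],"turn":0},{"xyz":[0,0,0],"turn":0}])

```text
clock: 6.45
tcp_pos: [0.4584, 0.0188, 0.2109]
orientation: [-0.031, 3.141, 0.0]
contact_force: [-0.0, -0.3, -1.4]
grip_width: 0.0127
```

Emit:
apply_moves(deltas=[{"xyz":[0,0,-0.001],"turn":0},{"xyz":[0,0,-0.001],"turn":0},{"xyz":[0,0,0],"turn":0},{"xyz":[0,0,0],"turn":0}])

```text
clock: 6.78
tcp_pos: [0.4582, 0.0188, 0.2088]
orientation: [-0.032, 3.141, 0.0]
contact_force: [0.4, 0.7, -1.4]
grip_width: 0.0126
```

Emit:
apply_moves(deltas=[{"xyz":[0,0,-0.0005],"turn":0},{"xyz":[0,0,-0.0005],"turn":0},{"xyz":[0,0,0],"turn":0},{"xyz":[0,0,0],"turn":0}])

```text
clock: 7.12
tcp_pos: [0.4582, 0.0188, 0.2079]
orientation: [-0.032, 3.141, 0.0]
contact_force: [-2.0, 0.2, 3.7]
grip_width: 0.0127
```

Run:
```python
from h import *
o=readout.get_obs();print(o['clock'],o['tcp_pos'],o['contact_force'],o['moment'])
im,m=snap('side','s3');snap('top','t3')
cv2.imwrite('pics/s3c.png',cv2.resize(im[140:290,260:460],None,fx=4,fy=4,interpolation=2)[:,:,::-1])
a=load('t3')['im'];cv2.imwrite('pics/t3c.png',cv2.resize(a[95:255,290:375],None,fx=3.7,fy=3.7,interpolation=2)[:,:,::-1])
```

```text
7.1167 [0.45820538 0.01880447 0.20791206] [-2.02438908  0.15919527  3.71976566] [-7.17097591e-05  2.07133566e-01 -3.26928764e-02]
```

View pics/s3c.png

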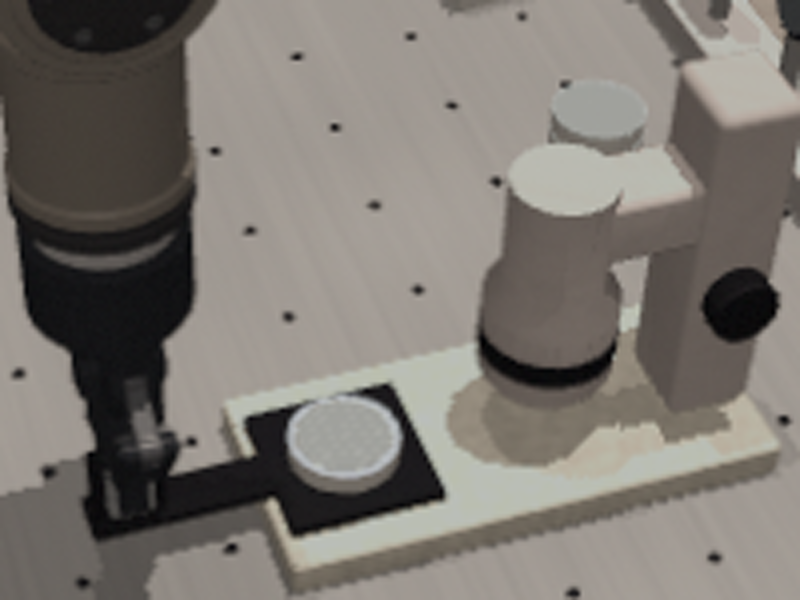

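View pics/t3c.png

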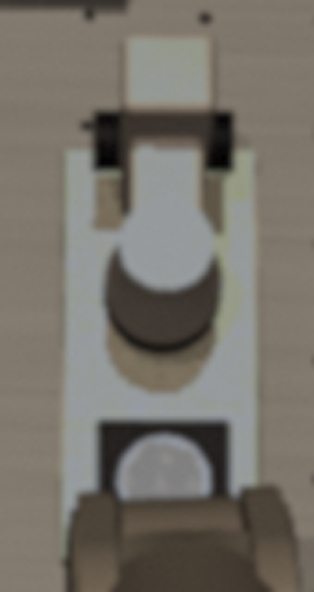

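Run:
```python
from h import *
T=load('t3');S=load('s3')
def q(x,y,f,u,v): return (x+.5)/f-.5+u,(y+.5)/f-.5+v
st=np.array([onz(S,*q(*p,4,260,140),.02)[:2] for p in [(225,402),(295,572),(777,452)]])
pl=np.array([onz(S,*q(*p,4,260,140),.028)[:2] for p in [(247,418),(392,386),(443,495),(296,533)]])
print('side plate',pl.round(4),pl.mean(0)); ds=onz(S,*q(344,437,4,260,140),.04);print('dish',ds)
e=pl[1]-pl[0];f=pl[2]-pl[3];print('plate yaw',np.arctan2(e[1],e[0]),np.arctan2(f[1],f[0]))
e=st[2]-st[1];ya=np.arctan2(e[1],e[0]);print('stage yaw',ya)
def rel(P,spot,yaw):
    c,s=np.cos(yaw),np.sin(yaw);d=np.array(P)[:2]-spot;return c*d[0]+s*d[1],-s*d[0]+c*d[1]
def spot(front,yaw): return np.array(front)+.15*np.array([np.cos(yaw),np.sin(yaw)])
for y in (.015,.019): 
  sp=spot(st[:2].mean(0),y);print('side spot',sp,rel(pl.mean(0),sp,y),rel(ds,sp,y))
# top
stT=np.array([onz(T,*q(*p,3.7,290,95),.02)[:2] for p in [(62,557),(256,557),(66,150),(253,152)]])
g=T['im'][205:235,310:355].min(2)
pt=[onz(T,*q(*p,3.7,290,95),.028)[:2] for p in [(98,421),(229,422)]];print('top plate front corners',np.round(pt,4))
front=np.mean(pt,0);dT=front-.04*np.array([1,.019])
sp=np.array([stT[:,0].mean()+.02,stT[:,1].mean()+.0004]);print('top spot',sp,rel(dT,sp,.019))
d2=onz(T,*q(163,479,3.7,290,95),.04);print('top dish',d2,rel(d2,sp,.019))
# lamp bottom rim in side view (black band), lamp top centre
for z,p,n in [(.174,(564,180),'top')]: print('lamp top side',onz(S,*q(*p,4,260,140),z))
print('lamp top, top view',onz(T,*q(167,243,3.7,290,95),.174))
```

```text
side plate [[ 0.5293  0.0565]
 [ 0.6061  0.0568]
 [ 0.6057 -0.0206]
 [ 0.5305 -0.0231]] [0.56791361 0.01741525]
dish [0.56802622 0.0193176  0.04      ]
plate yaw 0.004041489820159088 0.03379024817782384
stage yaw 0.01534581792598886
side spot [0.67436484 0.02144265] (np.float64(-0.10649965901697817), np.float64(-0.002430237342358718)) (np.float64(-0.10635853297541553), np.float64(-0.0005297890134025288))
side spot [0.67435464 0.02204257] (np.float64(-0.10650972794268887), np.float64(-0.002604218800414724)) (np.float64(-0.10636100125708868), np.float64(-0.0007043501776858021))
top plate front corners [[ 0.6084  0.0597]
 [ 0.6099 -0.0195]]
top spot [0.67553524 0.0239302 ] (np.float64(-0.10643022340627743), np.float64(-0.002547776114825852))
top dish [0.57148853 0.01988551 0.04      ] (np.float64(-0.10410477453225718), np.float64(-0.0020671917831041097))
lamp top side [0.67213382 0.02391657 0.174     ]
lamp top, top view [0.67593104 0.02345436 0.174     ]
```

Emit:
apply_moves(deltas=[{"xyz":[0.004,0.0005,0],"turn":0},{"xyz":[0.008,0.0005,0],"turn":0},{"xyz":[0.008,0.0005,0],"turn":0},{"xyz":[0.008,0.0005,0],"turn":0},{"xyz":[0.008,0.0005,0],"turn":0},{"xyz":[0.008,0.0005,0],"turn":0},{"xyz":[0.006,0.0,0],"turn":0},{"xyz":[0,0,0],"turn":0}])

```text
clock: 7.88
tcp_pos: [0.505, 0.0213, 0.2076]
orientation: [0.031, -3.133, 0.0]
contact_force: [1.1, 0.1, -0.8]
grip_width: 0.0127
```

Emit:
apply_moves(deltas=[{"xyz":[0.004,0,0],"turn":0},{"xyz":[0.008,0,0],"turn":0},{"xyz":[0.008,0,0],"turn":0},{"xyz":[0.008,0.0,0],"turn":0},{"xyz":[0.008,0.0,0],"turn":0},{"xyz":[0.008,0.0,0],"turn":0},{"xyz":[0.006,0.0,0],"turn":0},{"xyz":[0.004,0,0],"turn":0},{"xyz":[0,0,0],"turn":0},{"xyz":[0,0,0],"turn":0}])

```text
clock: 8.72
tcp_pos: [0.5613, 0.0217, 0.2079]
orientation: [0.031, -3.136, 0.0]
contact_force: [-9.8, 0.1, 15.1]
grip_width: 0.0128
```

Run:
```python
from h import *
from scipy.spatial.transform import Rotation as Ro
o=readout.get_obs();M=Ro.from_rotvec(o['orientation']).as_matrix();y=M[:,1]
print(o['clock'],o['tcp_pos'],np.arctan2(y[1],y[0])-np.pi/2,o['contact_force'],o['moment'])
im,m=snap('side','s4')
cv2.imwrite('pics/s4c.png',cv2.resize(im[140:290,260:460],None,fx=4,fy=4,interpolation=2)[:,:,::-1])
```

```text
8.7167 [0.56129952 0.02165325 0.20786629] 0.020013910540092716 [-9.7983122   0.14586834 15.08758378] [-0.07469118  2.67802044 -0.03472391]
```

View pics/s4c.png

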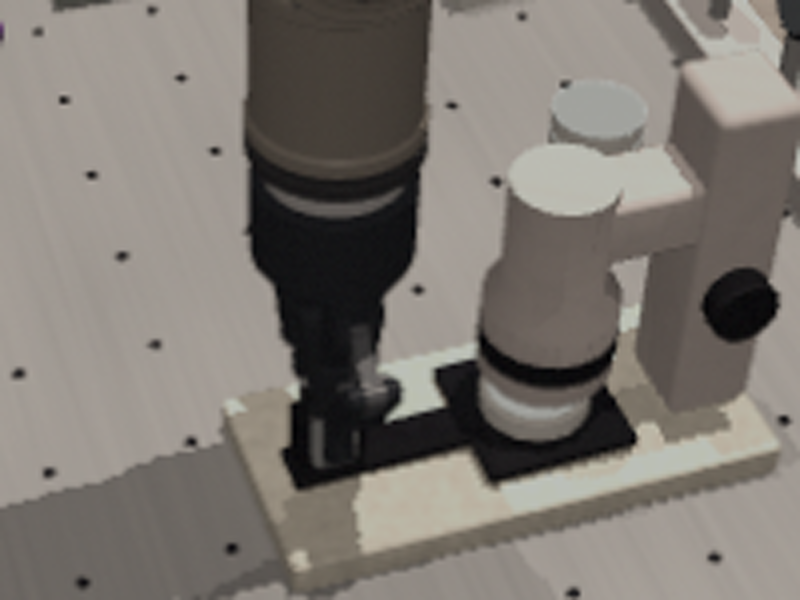

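Run:
```python
from h import *
S=load('s4')
def q(x,y,f,u,v): return (x+.5)/f-.5+u,(y+.5)/f-.5+v
P=np.array([onz(S,*q(*p,4,260,140),.028)[:2] for p in [(437,371),(634,433),(492,477)]])
print(P.round(4),P[:2].mean(0),'yaws',np.arctan2(*(P[1]-P[2])[::-1]),np.arctan2(*(P[0]-P[2])[::-1])-np.pi/2)
```

```text
[[ 0.6317  0.0604]
 [ 0.711  -0.0093]
 [ 0.6326 -0.0164]] [0.67135551 0.02550667] yaws 0.0900637434899784 0.012096580892390518
```

Emit:
apply_moves(deltas=[{"xyz":[0,0,0.0005],"turn":0},{"xyz":[0.0015,0,0.0005],"turn":0},{"xyz":[0.0015,0,0],"turn":0},{"xyz":[0,0,0],"turn":0},{"xyz":[0,0,0],"turn":0}])

```text
clock: 9.18
tcp_pos: [0.5659, 0.0219, 0.2085]
orientation: [-0.032, 3.141, -0.0]
contact_force: [0.0, 0.1, -1.4]
grip_width: 0.0126
```

Run:
```python
from h import *
im,m=snap('side','s5')
c=cv2.resize(im[220:270,360:430],None,fx=11,fy=11,interpolation=2);cv2.imwrite('pics/s5c.png',np.clip(c[:,:,::-1]*1.3,0,255).astype(np.uint8))
im,m=snap('top','t5');cv2.imwrite('pics/t5c.png',cv2.resize(im[95:255,290:375],None,fx=3.7,fy=3.7,interpolation=2)[:,:,::-1])
```

```text
(no output)
```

View pics/s5c.png

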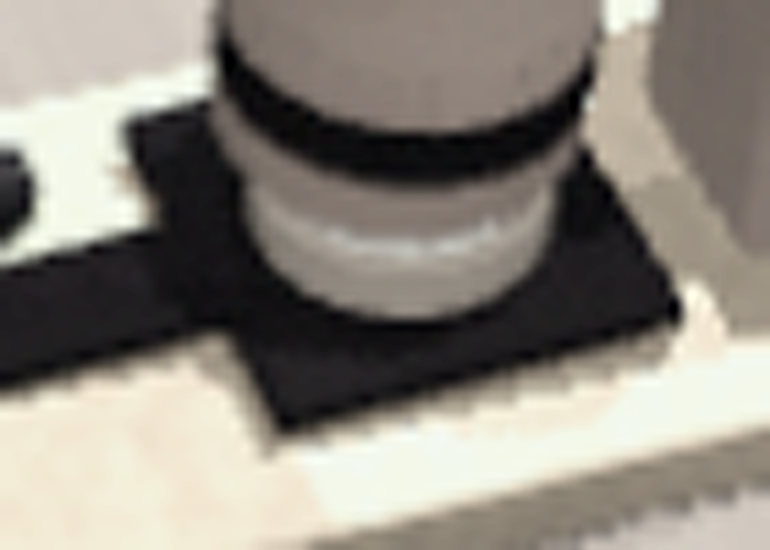

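View pics/t5c.png

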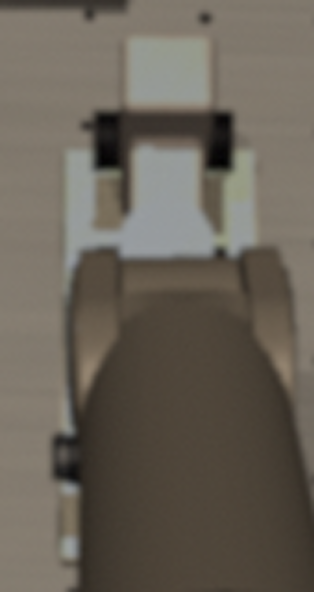

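Run:
```python
from h import *
S=load('s5');S3=load('s3')
def q(x,y,f,u,v): return (x+.5)/f-.5+u,(y+.5)/f-.5+v
A=np.array([onz(S,*q(*p,11,360,220),.02)[:2] for p in [(285,435),(682,318)]])
B=onz(S,*q(125,122,11,360,220),.028)[:2]
print(A.round(4),B.round(4),'centre',(A[1]+B)/2,'yaw',np.arctan2(*(A[1]-A[0])[::-1]))
# dish & lamp column midpoints in crop
print('dish sides', 245,558,'lamp rim',212,585)
# expected projections: dish side cylinder, lamp at spot
for X in [(.6745,.0225,.04),(.6745,.0225,.054)]: print(proj(S,X),[ (proj(S,X)[0]-360+.5)*11-.5,(proj(S,X)[1]-220+.5)*11-.5])
```

```text
[[ 0.6409 -0.012 ]
 [ 0.721  -0.0061]] [0.6374 0.0639] centre [0.6791857  0.02889295] yaw 0.07257004019289524
dish sides 245 558 lamp rim 212 585
(np.float64(395.7222154328237), np.float64(236.54007944676945)) [np.float64(397.9443697610607), np.float64(186.940873914464)]
(np.float64(396.3453724041867), np.float64(231.57608292599437)) [np.float64(404.7990964460539), np.float64(132.33691218593808)]
```

Emit:
apply_moves(deltas=[{"xyz":[-0.0015,0,0],"turn":0},{"xyz":[0,0,-0.0005],"turn":0},{"xyz":[0,0,0],"turn":0},{"xyz":[0,0,0],"turn":0},{"xyz":[0,0,0],"turn":0}], squeeze=20)

```text
clock: 9.7
tcp_pos: [0.5636, 0.0218, 0.2082]
orientation: [0.032, -3.141, -0.0]
contact_force: [-0.6, -0.1, -0.3]
grip_width: 0.0125
```

Emit:
apply_moves(deltas=[{"xyz":[0,0,0],"turn":0},{"xyz":[0,0,0],"turn":0},{"xyz":[0,0,0],"turn":0},{"xyz":[0,0,0],"turn":0},{"xyz":[0,0,0],"turn":0},{"xyz":[0,0,0],"turn":0},{"xyz":[0,0,0],"turn":0},{"xyz":[0,0,0],"turn":0}], claw=-1)

```text
clock: 10.37
tcp_pos: [0.5638, 0.0218, 0.2082]
orientation: [-0.032, 3.141, 0.0]
contact_force: [0.2, 0.9, -0.1]
grip_width: 0.0852
```

Run:
```python
from h import *
o=readout.get_obs();print(o['clock'],o['tcp_pos'],o['contact_force'],o['grip_width'])
im,m=snap('side','s6')
c=cv2.resize(im[220:270,360:430],None,fx=11,fy=11,interpolation=2);cv2.imwrite('pics/s6c.png',np.clip(c[:,:,::-1]*1.3,0,255).astype(np.uint8))
snap('wrist','w6')
```

```text
10.3667 [0.56375128 0.02181776 0.20820618] [ 0.19722711  0.89256516 -0.07728838] 0.0851821435564471
```

View pics/s6c.png

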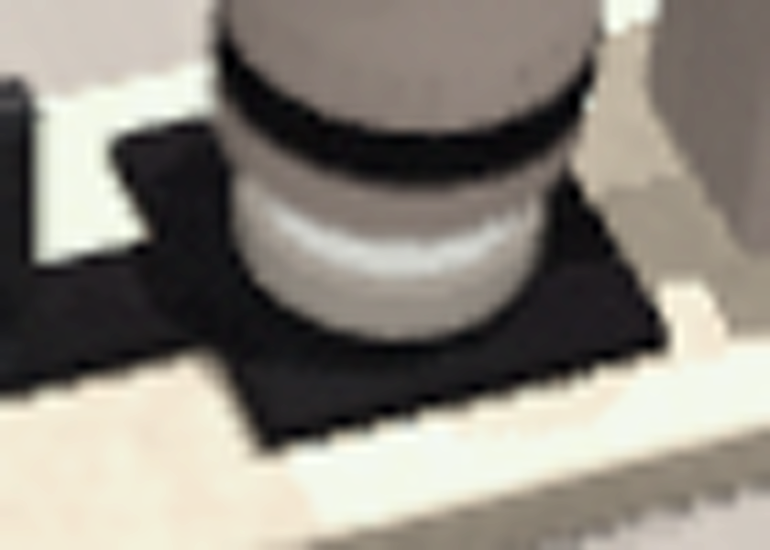

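View pics/w6.png

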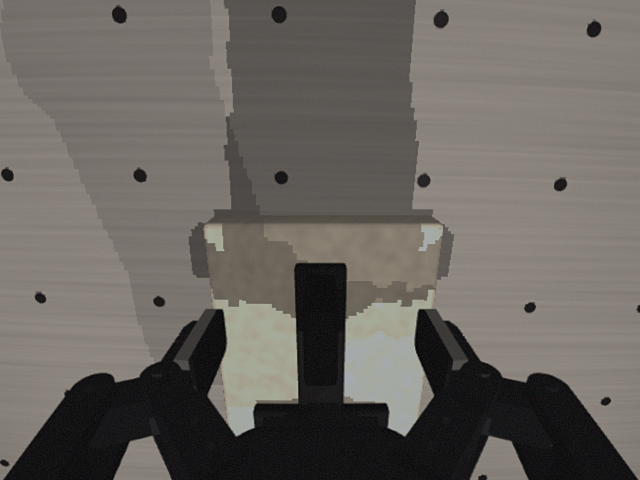

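Run:
```python
from h import *
S=load('s6');W=load('w6')
def q(x,y,f,u,v): return (x+.5)/f-.5+u,(y+.5)/f-.5+v
A=np.array([onz(S,*q(*p,11,360,220),.02)[:2] for p in [(262,450),(667,350)]])
B=onz(S,*q(110,140,11,360,220),.028)[:2]
print(A.round(4),B.round(4),'centre',(A[1]+B)/2,'yaw',np.arctan2(*(A[1]-A[0])[::-1]))
F=np.array([onz(W,*p,.02)[:2] for p in [(205,223),(442,223)]]);E=np.array([onz(W,*p,.028)[:2] for p in [(295.5,264),(346,264)]])
print('wrist front',F.round(4),'stem end',E.round(4))
y=.018;d=np.array([np.cos(y),np.sin(y)]);n=np.array([-d[1],d[0]])
sp=F.mean(0)+.15*d;di=E.mean(0)+.131*d;print('spot',sp,'dish',di,'rel',(di-sp)@d,(di-sp)@n)
for x in (.03,.04): print(proj(S,(.6745,.0225,x))[0]*11-proj(S,(.6745,.0225,.054))[0]*11)
```

```text
[[ 0.6356 -0.0141]
 [ 0.7151 -0.0127]] [0.6331 0.0602] centre [0.674097   0.02376164] yaw 0.01794173825208988
wrist front [[ 0.5261 -0.0342]
 [ 0.5236  0.0816]] stem end [[0.5434 0.0106]
 [0.5429 0.0349]]
spot [0.67481485 0.02640519] dish [0.67409779 0.02511192] rel -0.0007402277017835613 -0.0012801531150863923
-11.683866543650765
-6.854726684993693
```

Centred to about 1 mm, flat and aligned. I'll withdraw straight up.

Emit:
apply_moves(deltas=[{"xyz":[0,0,0.005],"turn":0},{"xyz":[0,0,0.01],"turn":0},{"xyz":[0,0,0.02],"turn":0},{"xyz":[0,0,0.02],"turn":0},{"xyz":[0,0,0.02],"turn":0},{"xyz":[-0.01,0,0.02],"turn":0},{"xyz":[-0.015,0,0.02],"turn":0},{"xyz":[-0.015,0,0.02],"turn":0},{"xyz":[-0.015,0,0.015],"turn":0},{"xyz":[-0.01,0,0.01],"turn":0},{"xyz":[0,0,0],"turn":0},{"xyz":[0,0,0],"turn":0}])

```text
clock: 11.47
tcp_pos: [0.4987, 0.0218, 0.3694]
orientation: [-0.032, 3.139, 0.001]
contact_force: [-0.4, 0.2, 0.9]
grip_width: 0.0852
```

Run:
```python
from h import *
o=readout.get_obs();print(o['clock'],o['tcp_pos'],o['contact_force'])
snap('wrist','w7');im,m=snap('side','s7');d=np.abs(im[220:270,360:430].astype(int)-load('s6')['im'][220:270,360:430]);print('change',d.mean(),(d>40).sum())
```

```text
11.4667 [0.49869626 0.02178672 0.36941082] [-0.44074662  0.21201421  0.87761728]
change 5.682380952380952 201
```

View pics/w7.png

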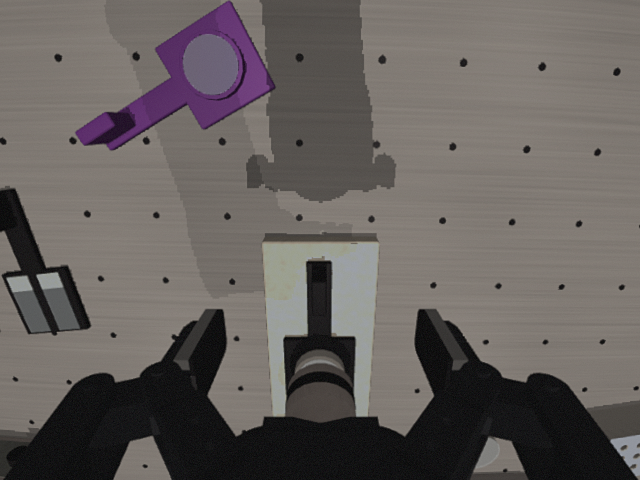

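View pics/s7.png

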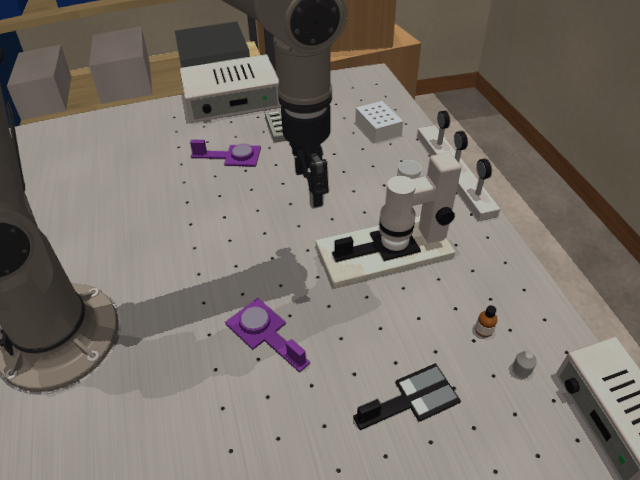

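The wrist view shows the carrier's plate (columns 284-355) centred between the stage edges (columns 266-373), pointing straight in. In the side view the dish sits under the lamp head at about (397,240). The slide carrier and the purple look-alikes haven't moved.

```bash
python3 -c "
from h import *
print(r.hand_in())"
```

```text
the job is handed in; nothing more can be done
None
```

I gripped the dish carrier by its handle, set it on the front of the stage and slid it in, dish first, until the dish sat under the lamp. I then let go, pulled the gripper straight up and clear, and handed in at about 11.5 s.

**Final checks:**
- **Centring:** the side and wrist views put the dish within about 1–1.5 mm of the lamp's axis.
- **Pose:** the carrier lies flat, and its yaw is 0.018 rad against about 0.015–0.019 for the stage.
- **Other objects:** the slide carrier and the purple look-alikes had not moved.

**What went less well:**
- **Slide force:** towards the end of the slide, the arm pressed on the stage with about 15 N and the nose of the carrier lifted slightly in the grip. I eased the pressure, moved the carrier back 1.5 mm and released it, and it settled flat. I saw no sign that it touched the lamp, but I had no direct check.
- **Image comparison:** comparing the side view before and after the gripper withdrew showed some changed pixels. I put these down to the gripper's moving shadow, because the final views showed the carrier still centred and straight.

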